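# Hang the graduated gauge on the spring hook

### The job

Lift the graduated gauge plate out of its slotted rest and hang it by its eye on the spring hook, graduated face outward (away from the hook's post). Feel it gently back against the sprung keeper until the eye clears the upturned tip, push it fully down onto the bar so that it is trapped upright and square between keeper and tip, and let go. Do not force the keeper to its end stop, and leave the other things on the bench where they are.

Things in the scene. Friction and masses are not known exactly. Their poses are not given: they have to be found in the camera images.
- gauge: The gauge: flat bare aluminium plate, 10 mm thick (its x), about 0.2 kg, upright in the rest at the start. Origin: centre of its bottom edge; z up the plate, y across. Body 60 mm wide, 100 mm tall, above it a grip tab. Dark graduation lines on its +x face only; the -x face is blank.
- gauge_tab (a point): Point in mid thickness of the gauge's grip tab, 122 mm above its origin. The tab is 34 mm wide and spans 100 to 140 mm above the bottom edge. Pinch it across the 10 mm thickness with the fingertips 103 mm or more above the bottom edge: then they pass above hook tip and keeper.
- gauge_eye (a point): Middle of the eye's upper edge, in mid thickness, 86 mm above the gauge's origin; it bears on the hook's bar when hung. The eye is a rectangular hole through the plate on its centreline, 16 mm wide, from 60 to 86 mm above the bottom edge.
- gauge_front (a point): A point in the air 100 mm straight out (+x) from the gauge's mid plane on the graduated side, 73 mm above its bottom edge: tells which way the marked face looks.
- rest: Fixed dark steel rest, 60 x 90 mm base, with a slot 13 x 63 mm, open at the top, that holds the gauge upright: slot floor 8 mm, wall tops 34 mm above the bench. Origin: centre of its underside; same axes as the gauge standing in it. The gauge pulls straight up; the slot takes it either way round.
- stand: Fixed spring-hook stand. Origin: on the bench under the hook's bar; +x the way the hook points (outward), z up. Base plate 130 x 100 x 12 mm (x from -70 to 60 mm). More than 25 N anywhere between gauge and hook or stand would bend it.
- hook_bar (a point): On the upper side of the hook's bar, straight above the stand's origin (x = y = 0, z = 164 mm). The round bar, 8 mm thick, runs level along the stand's +x out of the clamp and ends in an upturned tip 10 mm wide, 6 mm thick, top at z = 172 mm, inner face at x = 50 mm + e.
- hook_clamp (a point): Top middle of the stand's post (x = -30, z = 172 mm; clamp block 30 x 34 mm) that clamps the bar. e = how far the bar was pulled out of the clamp: 0 to 32 mm, different each time and not in these poses, which are fixed to the stand; feel for it (or see it). Bar held firmly, does not slip.
- hook_keeper (a point): Fixed point of the stand at x = 43, z = 164 mm: the resting keeper's front face is here + e along x. Keeper: flat plate on the bar, 36 mm wide, z 138 to 172 mm, facing the tip, 7 mm from it at rest. Spring: 2.8 N to start it, 0.35 N/mm more, hard stop after 8 mm. Push it back over 3 mm to pass the tip. Keeper and tip rub: the gauge needs some newtons of push down to seat.
- oil: Bystander, leave alone: small white plastic oil bottle with a cap, 40 mm across, 85 mm tall.
- bearing: Bystander, leave alone: steel bearing ring lying flat, 62 mm across, 18 mm high.
- pulley: Bystander, leave alone: grooved steel pulley, 60 mm across, 40 mm high.
- driver: Bystander, leave alone: screwdriver lying on the bench.
- wrench: Bystander, leave alone: wrench lying on the bench.
- jar: Bystander, leave alone: clear round jar with a black lid, 68 mm across, 75 mm tall.
- socket: Bystander, leave alone: plain steel socket standing up, 32 mm across, 45 mm tall.
Things that resemble listed ones, but are neither listed nor needed, are in the scene too. What is meant by the gauge is not yellow, and is the smaller of those in its own colour.

How it is judged:
By the outcome, as a careful person would: the job done as asked, in the order asked, and still so for the second after the job is handed in, with the robot touching nothing.
It also fails if it takes over 72 s, if anything falls off the work surface, if the arm or the gripper's body presses on something with over 40 N, if the wrist force passes 120 N, or if a joint passes its speed limit or range.

### The arm

A 7-joint arm with a two-finger parallel gripper is mounted at the origin on the work surface. World frame = base frame: x ahead of the robot, y to its left, z up, the work surface at z = 0. Lengths are in m, angles in rad, forces in N, time in s.
With the tool pointing down it reaches from about 0.425 to 0.875 m from the base axis. Payload 4.7 kg.
Tool frame: the origin (TCP) lies between the finger pads; the fingertips stand bot.tip_extent ahead of it and the grasp point (between the pads) lies 3 mm ahead of it (bot.tip_extent is the distance from the TCP to the fingertips, in m); z points along the fingers, y is the line along which they close (so a half turn about z gives the same grasp; the last joint's range is limited). The gripper opens to 87 mm and grips with 3 to 60 N. Pads are 19 mm wide; open, the fingers measure 117 mm over their backs; the gripper's body (75 mm by 190 mm) begins 51 mm behind the grasp point.
Start: joints at [1.263, 0.321, -0.07, 1.45, 0.023, 1.371, -0.057], TCP at [0.206, -0.617, 0.245] pointing down, gripper open.
Joint ranges: [-2.86, 2.86], [-0.3, 2.09], [-1.38, 1.24], [0.06, 2.45], [-1.56, 4.7], [0.09, 2.05], [-2.69, 2.69]. Speed limits (rad/s): [2.57, 2.57, 3.14, 3.14, 3.14, 3.14, 3.14].

### API

Orientations are given as a unit quaternion [w, x, y, z].
In Python, from bench import telemetry, optics, finish_job, bot gives the robot as it stands. The module is installed in compiled form; this text tells all that it offers.
- The arm moves only by the tool apply_moves, never from a script. Its argument "motion" is a list of rows, each an object with "slide": the shift along the tool's x, y, z each as a share of 600 mm, from -1 to 1, a list of three; "rot": the turn, a rotation vector about the tool's x, y, z each as a share of pi rad, from -1 to 1, a list of three; "claw": the opening, from -1 (shut) to 1 (fully open), so that 0 is half open. In form: [{"slide": [x, y, z], "rot": [rx, ry, rz], "claw": claw}, ...]. A call has 1 to 12 rows; each row is the pose to reach, as a shift and turn from the pose commanded when the call began, along the tool's axes at that moment, turning the shorter way round; what a row does not reach only later rows make up. A row lasts 1/12 s, in which the tool goes at most 41.7 mm and 7.16 degrees, less where a joint would pass 70% of its speed; a pose out of reach is approached as far as the arm can. A call with a number of a shift or a turn outside -1 to 1 is refused whole. A call with a gripper value outside its range is refused whole. The fingers move at their own pace and stop on an object; "force" is the grip in N (left out, the last holds). Time passes only in rows, so rows that repeat a pose let the fingers close. It gives the time, the measured TCP pose, the force, the opening and the grip force at its end, in the units of the state.
- telemetry.state(): the state, without advancing time (a new reading comes with each control period).
- optics.grab_frame(name): name is "scene" or "top"; returns a dict with "color" (420x560x3 uint8, blue, green, red), "mtx" (3x3 intrinsics, pixels), "R" (3x3) and "t" (3): a world point X has camera coordinates R X + t. Camera axes: x right, y down, z forward; pixel columns grow to the right and rows downward; lengths in m; the calibration is good to about 2 mm. A picture is of the moment at which its call begins. There is no depth.
- finish_job(): hands the job in; it is judged then, once.
The state is a dict: "time_s": time; "q": joint angles; "qd": joint speeds; "tau": joint torques, N m; "tcp_pos": TCP position; "tcp_rot": TCP orientation; "ft_force": force on the tool from outside, world axes, zero at the start; "moment": the same for the moment, N m; "grip_width": opening from 0.0 (shut) to 1.0 (fully open); "gripper_force": force on a finger pad.
Only numpy, scipy, OpenCV 4.12 (cv2) and the standard library are available. Lean on these libraries where they do the work, as an engineer would, in place of code of your own. Each camera call takes 0.05 s, during which the arm holds its last target. There are 200 camera calls.

## Working session

There is one attempt and no reset: what is moved stays moved. The work goes in short steps, Python scripts to look and compute and a tool call to move; the robot and the scene stay as the last step left them, time stands still between calls to the robot, and variables do not carry over. Pictures are saved under pics/ and viewed, at most 10 in all, crops included, and the job is handed in when it is done.

Besides the shell and the picture viewer there is one more tool, called after "Call:" in YAML: its name, and indented under it one key for each argument. apply_moves: Moves the arm, as the interface text tells. Its arguments: {"type":"object","properties":{"motion":{"type":"array","items":{"type":"object","properties":{"slide":{"type":"array","items":{"type":"number","minimum":-1,"maximum":1}},"rot":{"type":"array","items":{"type":"number","minimum":-1,"maximum":1}},"claw":{"type":"number"}}}},"force":{"type":"number"}},"required":["motion"]}

```bash
mkdir -p pics
python3 - <<'E'
from bench import telemetry, optics, bot
import cv2,numpy as np
np.set_printoptions(precision=4,suppress=True)
s=telemetry.state(); print(s['time_s'],s['tcp_pos'],s['tcp_rot'],s['grip_width'],bot.tip_extent)
for n in('scene','top'):
    f=optics.grab_frame(n); cv2.imwrite(f'pics/{n}0.png',f['color']); print(n,f['mtx'],f['R'],f['t'])
    np.savez(f'{n}0.npz',**f)
E
```

```text
0.0 [ 0.2054 -0.6162  0.2434] [-0.001   0.9871  0.1602 -0.0002] 0.9982877114649856 0.022
scene [[436.3248   0.     280.2641]
 [  0.     436.3248 211.3592]
 [  0.       0.       1.    ]] [[ 0.855   0.5186  0.0022]
 [ 0.3319 -0.5439 -0.7707]
 [-0.3985  0.6597 -0.6372]] [-0.4918 -0.0852  1.3586]
top [[523.23     0.     272.8207]
 [  0.     523.23   209.0359]
 [  0.       0.       1.    ]] [[ 0.0245 -0.9997 -0.0022]
 [-0.9795 -0.0235 -0.2002]
 [ 0.2     0.0071 -0.9798]] [-0.0154  0.5696  1.4485]
```

View pics/scene0.png

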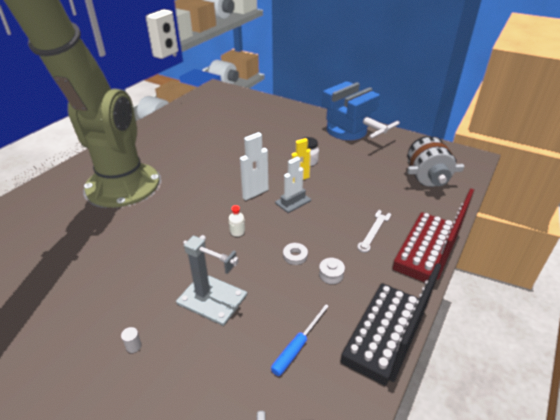

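View pics/top0.png

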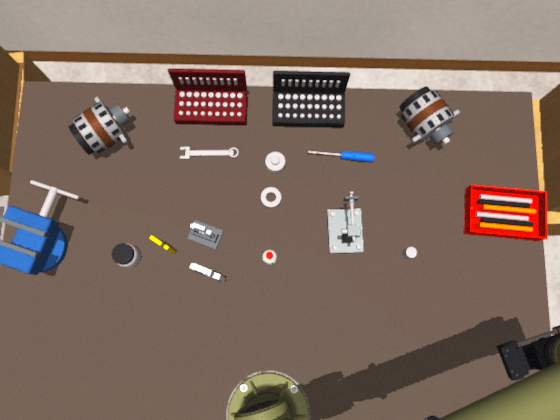

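Candidates: the large silver plate (scene 254,165 / top 207,271), the yellow plate (302,160 / 162,244) and the small silver plate in the dark rest (293,180 / 204,234). The small silver one fits: it isn't yellow, it's the smaller of its colour, and it stands in the rest. I'll confirm it in an enlarged crop.

```bash
cat > h.py <<'E'
import numpy as np,cv2
np.set_printoptions(precision=4,suppress=True)
def ray(f,u,v):
    d=f['R'].T@np.linalg.inv(f['mtx'])@np.array([u,v,1.]); return -f['R'].T@f['t'],d
def onz(f,u,v,z):
    c,d=ray(f,u,v); return c+d*(z-c[2])/d[2]
def proj(f,X):
    p=f['mtx']@(f['R']@np.array(X)+f['t']); return p[:2]/p[2]
def tri(f,p,g,q):
    A=[];b=[]
    for F,x in((f,p),(g,q)):
        c,d=ray(F,*x); d/=np.linalg.norm(d); M=np.eye(3)-np.outer(d,d); A.append(M); b.append(M@c)
    X=np.linalg.lstsq(np.vstack(A),np.hstack(b),rcond=None)[0]
    return X, [proj(f,X)-p,proj(g,X)-q]
E
python3 - <<'E'
from h import *
s=cv2.imread('pics/scene0.png');t=cv2.imread('pics/top0.png')
def c(im,x,y,w,h,k): return cv2.resize(im[y:y+h,x:x+w],None,fx=k,fy=k,interpolation=cv2.INTER_CUBIC)
# scene gauge | top gauge ; scene hook | top hook
a=c(s,235,130,80,60,5)
a=c(s,230,130,100,75,4);b=c(t,170,205,100,75,4)
d=c(s,165,230,100,75,4);e=c(t,300,185,100,75,4)
im=np.vstack([np.hstack([a,b]),np.hstack([d,e])]); cv2.imwrite('pics/crop1.png',im)
S=np.load('scene0.npz');T=np.load('top0.npz')
for f in(S,T): print(-f['R'].T@f['t'])
E
```

```text
[ 0.9902 -0.6876  0.801 ]
[ 0.2685 -0.0123  1.5332]
```

View pics/crop1.png

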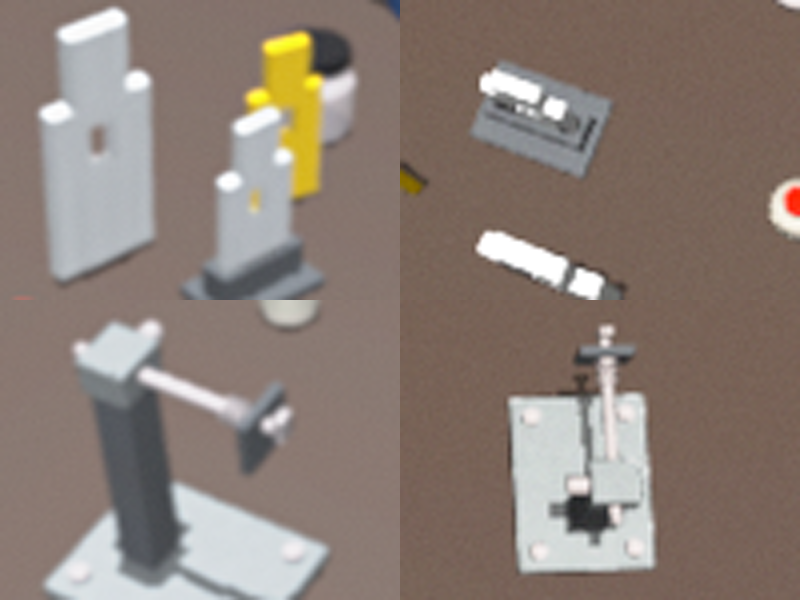

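The crop confirms it. The small silver plate in the rest is the gauge, and the face toward the scene camera (world +x side) is blank at (262,200). So the graduations probably face the robot. The hook points to world +x, with its tip at top pixel ≈(351.5,193). Next I'll measure both.

Run:
```python
from h import *
S=np.load('scene0.npz');T=np.load('top0.npz')
t=T['color']; s=S['color']
hs=cv2.cvtColor(t,cv2.COLOR_BGR2HSV)
def blobs(m,x,y,w,h,mina=4):
    mm=np.zeros_like(m);mm[y:y+h,x:x+w]=m[y:y+h,x:x+w]
    cs,_=cv2.findContours(mm,cv2.RETR_EXTERNAL,cv2.CHAIN_APPROX_NONE)
    return [cv2.minAreaRect(c) for c in cs if len(c)>=mina]
g=t.min(2)
print('gauge white',blobs(((g>200)*255).astype('uint8'),185,215,40,35))
sat=hs[...,1]
bl=((sat<60)&(hs[...,2]>60)).astype('uint8')*255
for r in blobs(bl,180,212,50,45,20):
    print('rest',r,[onz(T,*p,.01)[:2] for p in cv2.boxPoints(r)])
for r in blobs(bl,320,205,50,55,20): print('stand base',r,[onz(T,*p,.012)[:2] for p in cv2.boxPoints(r)])
print('tab top center',onz(T,197.3,226,.148))
def full(x,y,ox,oy): return ((x+.5)/4-.5+ox,(y+.5)/4-.5+oy)
# hook, top view crop coords (minus 400,300)
for n,x,y,z in(('tip top',207,30,.172),('keeper L',177,53,.172),('keeper R',234,50,.172),('bar near clamp',212,160,.164),('clamp FL',190,160,.172),('clamp FR',242,158,.172),('clamp BR',240,204,.172)):
    print(n,onz(T,*full(x,y,300,185),z))
# scene view cross-check
for n,x,y,z in(('tip top',283,416-300,.172),('bar at clamp',146,374-300,.164),('clamp centre',122,346-300,.172),('keeper topfar',280,388-300,.172),('keeper topnear',240,420-300,.172)):
    print('S',n,onz(S,*full(x,y,165,230),z))
for n,x,y,z in(('tabL',238,125,.148),('tabR',278,112,.148)):
    print('S',n,onz(S,*full(x,y,230,130),z))
c=t[190:260,180:230]
cv2.imwrite('pics/c2.png',np.hstack([cv2.resize(t[215:250,185:225],None,fx=10,fy=10,interpolation=cv2.INTER_NEAREST),cv2.resize(t[185:220,335:375],None,fx=10,fy=10,interpolation=cv2.INTER_NEAREST)]))
```

```text
gauge white [((208.20004272460938, 231.60003662109375), (4.472135543823242, 4.472135543823242), 26.56505012512207), ((197.17308044433594, 226.13461303710938), (14.512594223022461, 5.687368392944336), 11.309932708740234)]
rest ((204.0959014892578, 233.9109649658203), (34.05897903442383, 22.003738403320312), 20.556045532226562) [array([0.4857, 0.2567]), array([0.5478, 0.2374]), array([0.5142, 0.1414]), array([0.4527, 0.1613])]
stand base ((344.7353515625, 229.42703247070312), (48.09046936035156, 35.8277702331543), 85.76361083984375) [array([ 0.5897, -0.1563]), array([ 0.6003, -0.2624]), array([ 0.4574, -0.2714]), array([ 0.4471, -0.1673])]
tab top center [0.5    0.1993 0.148 ]
tip top [ 0.5976 -0.2112  0.172 ]
keeper L [ 0.5814 -0.1911  0.172 ]
keeper R [ 0.5843 -0.2291  0.172 ]
bar near clamp [ 0.511  -0.2152  0.164 ]
clamp FL [ 0.5092 -0.1995  0.172 ]
clamp FR [ 0.5114 -0.2338  0.172 ]
clamp BR [ 0.4807 -0.2322  0.172 ]
S tip top [ 0.5971 -0.2099  0.172 ]
S bar at clamp [ 0.5135 -0.2162  0.164 ]
S clamp centre [ 0.4956 -0.2123  0.172 ]
S keeper topfar [ 0.5842 -0.1946  0.172 ]
S keeper topnear [ 0.5804 -0.2233  0.172 ]
S tabL [0.4902 0.1862 0.148 ]
S tabR [0.5055 0.2148 0.148 ]
```

View pics/c2.png

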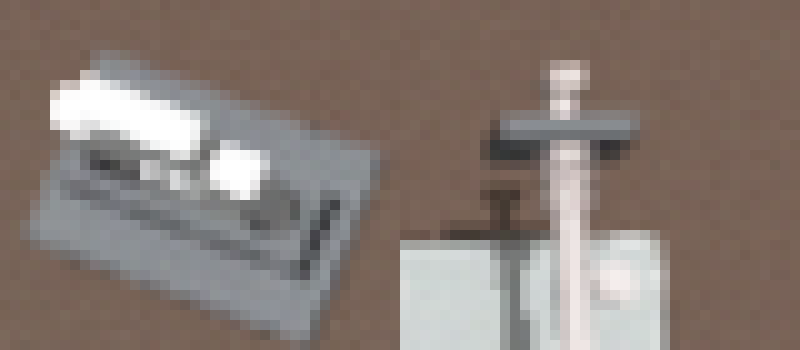

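Run:
```python
from h import *
S=np.load('scene0.npz');T=np.load('top0.npz')
def full(x,y,ox,oy): return ((x+.5)/4-.5+ox,(y+.5)/4-.5+oy)
print('big',tri(S,full(93,25,230,130),T,full(122,257,170,205)))
print('yellow',tri(S,full(288,43,230,130),T,(155.5,239.5)))
for v in(190.5,195.5): print(onz(T,351.6,v,.172))
```

```text
big (array([0.3803, 0.1778, 0.1971]), [array([ 0.4653, -0.1018]), array([0.3191, 0.4024])])
yellow (array([0.4612, 0.3102, 0.1415]), [array([ 0.1941, -0.0507]), array([0.1261, 0.1811])])
[ 0.6021 -0.2118  0.172 ]
[ 0.5884 -0.2117  0.172 ]
```

```bash
cat > mv.py <<'E'
import sys
from h import *
from bench import telemetry
from scipy.spatial.transform import Rotation as Ro
# usage: mv.py x y z psi_deg [x y z psi ...] : slide/rot toward targets (tool down, tool y at world angle psi)
s=telemetry.state(); q=s['tcp_rot']; R=Ro.from_quat([q[1],q[2],q[3],q[0]]); p=np.array(s['tcp_pos'])
M=R.as_matrix(); psi=np.degrees(np.arctan2(M[1,1],M[0,1]))
print('t',round(s['time_s'],2),'p',p,'psi %.2f'%psi,'z',M[:,2],'q',np.array(s['q']),'F',np.array(s['ft_force']),'w',s['grip_width'],s['gripper_force'])
a=np.array(sys.argv[1:],float).reshape(-1,4)
for x in a:
    c=np.radians(x[3]); y=np.array([np.cos(c),np.sin(c),0]); z=np.array([0,0,-1.]); Rt=np.c_[np.cross(y,z),y,z]
    print('slide',(M.T@(x[:3]-p))/.6,'rot',Ro.from_matrix(M.T@Rt).as_rotvec()/np.pi)
E
python3 mv.py .52 -.38 .30 6
```

```text
t 0.1 p [ 0.2054 -0.6162  0.2436] psi -71.56 z [-0.0006  0.0016 -1.    ] q [ 1.2631  0.3218 -0.0701  1.4515  0.0226  1.3708 -0.0569] F [-0.1298 -0.013   0.2484] w 0.9987998955523869 0.0
slide [ 0.6219 -0.2078 -0.0937] rot [-0.0005 -0.0004 -0.4309]
```

Call:
apply_moves:
  motion:
    - {"slide":[0.62,-0.21,-0.094],"rot":[0,0,-0.43],"claw":1}
    - {"slide":[0.62,-0.21,-0.094],"rot":[0,0,-0.43],"claw":1}
    - {"slide":[0.62,-0.21,-0.094],"rot":[0,0,-0.43],"claw":1}
    - {"slide":[0.62,-0.21,-0.094],"rot":[0,0,-0.43],"claw":1}
    - {"slide":[0.62,-0.21,-0.094],"rot":[0,0,-0.43],"claw":1}
    - {"slide":[0.62,-0.21,-0.094],"rot":[0,0,-0.43],"claw":1}
    - {"slide":[0.62,-0.21,-0.094],"rot":[0,0,-0.43],"claw":1}
    - {"slide":[0.62,-0.21,-0.094],"rot":[0,0,-0.43],"claw":1}
    - {"slide":[0.62,-0.21,-0.094],"rot":[0,0,-0.43],"claw":1}
    - {"slide":[0.62,-0.21,-0.094],"rot":[0,0,-0.43],"claw":1}
    - {"slide":[0.62,-0.21,-0.094],"rot":[0,0,-0.43],"claw":1}
    - {"slide":[0.62,-0.21,-0.094],"rot":[0,0,-0.43],"claw":1}

```text
time_s: 1.1
tcp_pos: [0.5203, -0.3772, 0.3005]
tcp_rot: [-0.0, 0.668, 0.745, 0.0]
ft_force: [-0.2, 0.1, 0.2]
grip_width: 1.0
gripper_force: 0.0
```

```bash
python3 mv.py .62 -.08 .30 84
```

```text
t 1.1 p [ 0.5203 -0.3772  0.3005] psi 6.23 z [-0.     0.001 -1.   ] q [ 0.9254  0.3175 -0.4396  1.3709  0.1329  1.483   0.6023] F [-0.2062  0.0824  0.1607] w 1.000258147881876 0.0
slide [0.4744 0.2191 0.0014] rot [ 0.0002 -0.0003 -0.432 ]
```

Call:
apply_moves:
  motion:
    - {"slide":[0.47,0.22,0],"rot":[0,0,-0.43],"claw":1}
    - {"slide":[0.47,0.22,0],"rot":[0,0,-0.43],"claw":1}
    - {"slide":[0.47,0.22,0],"rot":[0,0,-0.43],"claw":1}
    - {"slide":[0.47,0.22,0],"rot":[0,0,-0.43],"claw":1}
    - {"slide":[0.47,0.22,0],"rot":[0,0,-0.43],"claw":1}
    - {"slide":[0.47,0.22,0],"rot":[0,0,-0.43],"claw":1}
    - {"slide":[0.47,0.22,0],"rot":[0,0,-0.43],"claw":1}
    - {"slide":[0.47,0.22,0],"rot":[0,0,-0.43],"claw":1}
    - {"slide":[0.47,0.22,0],"rot":[0,0,-0.43],"claw":1}
    - {"slide":[0.47,0.22,0],"rot":[0,0,-0.43],"claw":1}
    - {"slide":[0.47,0.22,0],"rot":[0,0,-0.43],"claw":1}
    - {"slide":[0.47,0.22,0],"rot":[0,0,-0.43],"claw":1}

```text
time_s: 2.1
tcp_pos: [0.6207, -0.0871, 0.3001]
tcp_rot: [-0.001, 0.06, 0.998, -0.0]
ft_force: [0.3, 0.1, 0.2]
grip_width: 1.0
gripper_force: 0.0
```

```bash
python3 mv.py .5015 .203 .26 161.5
```

```text
t 2.1 p [ 0.6207 -0.0871  0.3001] psi 83.10 z [-0.0014 -0.0007 -1.    ] q [ 0.6902  0.3403 -0.7693  1.4043  0.2357  1.4919  1.3815] F [0.3125 0.1125 0.1879] w 1.0004936498681236 0.0
slide [0.2553 0.4563 0.0669] rot [ 0.0001 -0.0005 -0.4355]
```

Call:
apply_moves:
  motion:
    - {"slide":[0.255,0.456,0.067],"rot":[0,0,-0.436],"claw":1}
    - {"slide":[0.255,0.456,0.067],"rot":[0,0,-0.436],"claw":1}
    - {"slide":[0.255,0.456,0.067],"rot":[0,0,-0.436],"claw":1}
    - {"slide":[0.255,0.456,0.067],"rot":[0,0,-0.436],"claw":1}
    - {"slide":[0.255,0.456,0.067],"rot":[0,0,-0.436],"claw":1}
    - {"slide":[0.255,0.456,0.067],"rot":[0,0,-0.436],"claw":1}
    - {"slide":[0.255,0.456,0.067],"rot":[0,0,-0.436],"claw":1}
    - {"slide":[0.255,0.456,0.067],"rot":[0,0,-0.436],"claw":1}
    - {"slide":[0.255,0.456,0.067],"rot":[0,0,-0.436],"claw":1}
    - {"slide":[0.255,0.456,0.067],"rot":[0,0,-0.436],"claw":1}
    - {"slide":[0.255,0.456,0.067],"rot":[0,0,-0.436],"claw":1}
    - {"slide":[0.255,0.456,0.067],"rot":[0,0,-0.436],"claw":1}

```text
time_s: 3.1
tcp_pos: [0.5017, 0.2031, 0.2603]
tcp_rot: [-0.0, -0.584, 0.811, -0.0]
ft_force: [-0.7, -0.4, -0.3]
grip_width: 0.997
gripper_force: 0.0
```

```bash
python3 mv.py .5015 .203 .20 161.5 .5015 .203 .138 161.5
```

```text
t 3.1 p [0.5017 0.2031 0.2603] psi 161.53 z [-0.0005 -0.0008 -1.    ] q [ 0.5765  0.2242 -1.1411  1.6692  0.2077  1.3825  2.2247] F [-0.6953 -0.3779 -0.3434] w 0.9972027457480244 0.0
slide [0.0002 0.0002 0.1005] rot [ 0.0001 -0.0003  0.0002]
slide [0.0001 0.0002 0.2038] rot [ 0.0001 -0.0003  0.0002]
```

Call:
apply_moves:
  motion:
    - {"slide":[0,0,0.05],"rot":[0,0,0],"claw":1}
    - {"slide":[0,0,0.1],"rot":[0,0,0],"claw":1}
    - {"slide":[0,0,0.14],"rot":[0,0,0],"claw":1}
    - {"slide":[0,0,0.17],"rot":[0,0,0],"claw":1}
    - {"slide":[0,0,0.17],"rot":[0,0,0],"claw":1}

```text
time_s: 3.52
tcp_pos: [0.4994, 0.2018, 0.1548]
tcp_rot: [-0.003, -0.583, 0.813, 0.001]
ft_force: [-1.6, -0.5, 0.3]
grip_width: 0.998
gripper_force: 0.0
```

```bash
python3 - <<'E'
from h import *
from bench import optics
s=optics.grab_frame('scene')['color'][100:220,190:350]; t=optics.grab_frame('top')['color'][180:300,130:290]
cv2.imwrite('pics/c3.png',np.hstack([cv2.resize(a,(400,300),interpolation=cv2.INTER_CUBIC) for a in(s,t)]))
E
python3 mv.py .5015 .203 .138 161.5
```

```text
t 3.62 p [0.5015 0.2036 0.1586] psi 161.43 z [-0.0011 -0.0002 -1.    ] q [ 0.5098  0.3237 -1.0921  1.8021  0.3068  1.2036  2.1437] F [0.7391 0.2813 0.0798] w 1.0003122535782405 0.0
slide [ 0.0009 -0.0003  0.0344] rot [ 0.0003 -0.0002 -0.0004]
```

View pics/c3.png

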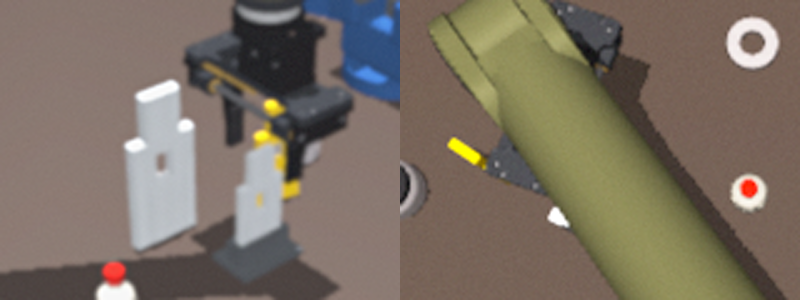

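The fingers straddle the tab: tips at (235,143) and (292,180), tab top between them at (262,148). The large plate is clear of the gripper body. I'll descend and close.

Call:
apply_moves:
  motion:
    - {"slide":[0,0,0.012],"rot":[0,0,0],"claw":1}
    - {"slide":[0,0,0.024],"rot":[0,0,0],"claw":1}
    - {"slide":[0,0,0.034],"rot":[0,0,0],"claw":1}
    - {"slide":[0,0,0.034],"rot":[0,0,0],"claw":1}
    - {"slide":[0,0,0.034],"rot":[0,0,0],"claw":1}

```text
time_s: 4.03
tcp_pos: [0.5014, 0.2041, 0.1381]
tcp_rot: [-0.0, -0.586, 0.811, 0.0]
ft_force: [0.2, -0.1, 0.0]
grip_width: 1.001
gripper_force: 0.0
```

Call:
apply_moves:
  motion:
    - {"slide":[0,0,0],"rot":[0,0,0],"claw":0}
    - {"slide":[0,0,0],"rot":[0,0,0],"claw":-0.5}
    - {"slide":[0,0,0],"rot":[0,0,0],"claw":-0.7}
    - {"slide":[0,0,0],"rot":[0,0,0],"claw":-0.7}
    - {"slide":[0,0,0],"rot":[0,0,0],"claw":-0.7}
    - {"slide":[0,0,0],"rot":[0,0,0],"claw":-0.7}
    - {"slide":[0,0,0],"rot":[0,0,0],"claw":-0.7}
  force: 5

```text
time_s: 4.62
tcp_pos: [0.5015, 0.2042, 0.1383]
tcp_rot: [0.0, -0.586, 0.81, -0.0]
ft_force: [-0.2, -0.7, -0.3]
grip_width: 0.557
gripper_force: 0.0
```

```bash
python3 mv.py .5015 .203 .138 161.5
```

```text
t 4.62 p [0.5015 0.2042 0.1383] psi 161.72 z [ 0.0001 -0.0001 -1.    ] q [ 0.492   0.348  -1.0782  1.8242  0.3328  1.1682  2.1278] F [-0.2215 -0.683  -0.2998] w 0.5574203219996026 0.0
slide [ 0.0019 -0.0006  0.0006] rot [-0.     -0.      0.0012]
```

Call:
apply_moves:
  motion:
    - {"slide":[0,0,0],"rot":[0,0,0],"claw":-1}
    - {"slide":[0,0,0],"rot":[0,0,0],"claw":-1}
    - {"slide":[0,0,0],"rot":[0,0,0],"claw":-1}
    - {"slide":[0,0,0],"rot":[0,0,0],"claw":-1}
    - {"slide":[0,0,0],"rot":[0,0,0],"claw":-1}
    - {"slide":[0,0,0],"rot":[0,0,0],"claw":-1}
    - {"slide":[0,0,0],"rot":[0,0,0],"claw":-1}
    - {"slide":[0,0,0],"rot":[0,0,0],"claw":-1}
    - {"slide":[0,0,0],"rot":[0,0,0],"claw":-1}
    - {"slide":[0,0,0],"rot":[0,0,0],"claw":-1}
  force: 5

```text
time_s: 5.45
tcp_pos: [0.5014, 0.2043, 0.1383]
tcp_rot: [-0.0, -0.586, 0.81, 0.0]
ft_force: [-0.3, 0.6, -0.3]
grip_width: 0.118
gripper_force: 5.0
```

```bash
python3 mv.py .5015 .203 .138 161.5
```

```text
t 5.45 p [0.5014 0.2043 0.1383] psi 161.72 z [-0.0002 -0.0001 -1.    ] q [ 0.4919  0.348  -1.0783  1.8243  0.3327  1.1683  2.1279] F [-0.3195  0.6497 -0.3187] w 0.11837999269042092 4.962941869162023
slide [ 0.0019 -0.0008  0.0005] rot [ 0.0001 -0.      0.0012]
```

Call:
apply_moves:
  motion:
    - {"slide":[0,0,0],"rot":[0,0,0],"claw":-1}
    - {"slide":[0,0,0],"rot":[0,0,0],"claw":-1}
    - {"slide":[0,0,-0.01],"rot":[0,0,0],"claw":-1}
    - {"slide":[0,0,-0.03],"rot":[0,0,0],"claw":-1}
    - {"slide":[0,0,-0.06],"rot":[0,0,0],"claw":-1}
    - {"slide":[0,0,-0.1],"rot":[0,0,0],"claw":-1}
    - {"slide":[0,0,-0.15],"rot":[0,0,0],"claw":-1}
    - {"slide":[0,0,-0.21],"rot":[0,0,0],"claw":-1}
    - {"slide":[0,0,-0.27],"rot":[0,0,0],"claw":-1}
    - {"slide":[0,0,-0.32],"rot":[0,0,0],"claw":-1}
    - {"slide":[0,0,-0.33],"rot":[0,0,0],"claw":-1}
    - {"slide":[0,0,-0.33],"rot":[0,0,0],"claw":-1}
  force: 40

```text
time_s: 6.45
tcp_pos: [0.5026, 0.205, 0.3392]
tcp_rot: [0.002, -0.586, 0.81, -0.001]
ft_force: [-0.3, 0.1, -2.4]
grip_width: 0.112
gripper_force: 39.9
```

```bash
python3 mv.py .66 0.0 .35 83 .69 -.205 .32 3.8
```

```text
t 6.45 p [0.5026 0.205  0.3392] psi 161.72 z [ 0.0053  0.0008 -1.    ] q [ 0.595   0.1845 -1.16    1.5393  0.1713  1.5236  2.2565] F [-0.2898  0.1195 -2.3535] w 0.11215971581432041 39.87463938770816
slide [ 0.2421 -0.3563 -0.0168] rot [-0.0008  0.0017  0.4373]
slide [ 0.5509 -0.5107  0.0332] rot [0.0007 0.0023 0.8773]
```

Call:
apply_moves:
  motion:
    - {"slide":[0.242,-0.356,-0.017],"rot":[0,0,0.437],"claw":-1}
    - {"slide":[0.242,-0.356,-0.017],"rot":[0,0,0.437],"claw":-1}
    - {"slide":[0.242,-0.356,-0.017],"rot":[0,0,0.437],"claw":-1}
    - {"slide":[0.242,-0.356,-0.017],"rot":[0,0,0.437],"claw":-1}
    - {"slide":[0.242,-0.356,-0.017],"rot":[0,0,0.437],"claw":-1}
    - {"slide":[0.242,-0.356,-0.017],"rot":[0,0,0.437],"claw":-1}
    - {"slide":[0.242,-0.356,-0.017],"rot":[0,0,0.437],"claw":-1}
    - {"slide":[0.242,-0.356,-0.017],"rot":[0,0,0.437],"claw":-1}
    - {"slide":[0.242,-0.356,-0.017],"rot":[0,0,0.437],"claw":-1}
    - {"slide":[0.242,-0.356,-0.017],"rot":[0,0,0.437],"claw":-1}
    - {"slide":[0.242,-0.356,-0.017],"rot":[0,0,0.437],"claw":-1}
    - {"slide":[0.242,-0.356,-0.017],"rot":[0,0,0.437],"claw":-1}

```text
time_s: 7.45
tcp_pos: [0.6582, -0.0008, 0.3443]
tcp_rot: [-0.002, 0.062, 0.998, -0.0]
ft_force: [0.3, -0.1, -2.1]
grip_width: 0.11
gripper_force: 40.0
```

```bash
python3 mv.py .69 -.205 .32 3.8
```

```text
t 7.45 p [ 0.6582 -0.0008  0.3443] psi 82.91 z [-0.0033 -0.0005 -1.    ] q [ 0.5     0.4112 -0.7744  1.2368  0.2832  1.6046  1.2249] F [ 0.2796 -0.0844 -2.0559] w 0.11024942921942361 39.958620043471456
slide [-0.0948 -0.3311  0.0405] rot [-0.0009 -0.0006  0.4395]
```

Call:
apply_moves:
  motion:
    - {"slide":[-0.095,-0.331,0.04],"rot":[0,0,0.44],"claw":-1}
    - {"slide":[-0.095,-0.331,0.04],"rot":[0,0,0.44],"claw":-1}
    - {"slide":[-0.095,-0.331,0.04],"rot":[0,0,0.44],"claw":-1}
    - {"slide":[-0.095,-0.331,0.04],"rot":[0,0,0.44],"claw":-1}
    - {"slide":[-0.095,-0.331,0.04],"rot":[0,0,0.44],"claw":-1}
    - {"slide":[-0.095,-0.331,0.04],"rot":[0,0,0.44],"claw":-1}
    - {"slide":[-0.095,-0.331,0.04],"rot":[0,0,0.44],"claw":-1}
    - {"slide":[-0.095,-0.331,0.04],"rot":[0,0,0.44],"claw":-1}
    - {"slide":[-0.095,-0.331,0.04],"rot":[0,0,0.44],"claw":-1}
    - {"slide":[-0.095,-0.331,0.04],"rot":[0,0,0.44],"claw":-1}
    - {"slide":[-0.095,-0.331,0.04],"rot":[0,0,0.44],"claw":-1}
    - {"slide":[-0.095,-0.331,0.04],"rot":[0,0,0.44],"claw":-1}

```text
time_s: 8.45
tcp_pos: [0.6909, -0.2047, 0.3208]
tcp_rot: [-0.001, 0.683, 0.731, -0.001]
ft_force: [-0.1, 0.5, -2.5]
grip_width: 0.112
gripper_force: 40.0
```

```bash
python3 mv.py .69 -.205 .32 3.8
python3 - <<'E'
from h import *
from bench import optics
F={n:optics.grab_frame(n) for n in('scene','top')}
for n in F: np.savez(f'{n}1.npz',**F[n])
P=[.69,-.205,.19]
out=[]
for n in F:
    u,v=proj(F[n],[.65,-.207,.22]).astype(int); u0=max(0,u-40);v0=max(0,v-35); print(n,u0,v0)
    out.append(cv2.resize(F[n]['color'][v0:v0+75,u0:u0+80],(400,375),interpolation=cv2.INTER_CUBIC))
cv2.imwrite('pics/c4.png',np.hstack(out))
E
```

```text
t 8.45 p [ 0.6909 -0.2047  0.3208] psi 3.87 z [-0.0026  0.0002 -1.    ] q [ 0.5406  0.5001 -0.4677  1.0975  0.2181  1.5924  0.1952] F [-0.1351  0.5448 -2.5379] w 0.11249007321481706 39.95831029023975
slide [-0.0005 -0.0015  0.0013] rot [-0.0008 -0.0001  0.0004]
scene 217 215
top 312 133
```

View pics/c4.png

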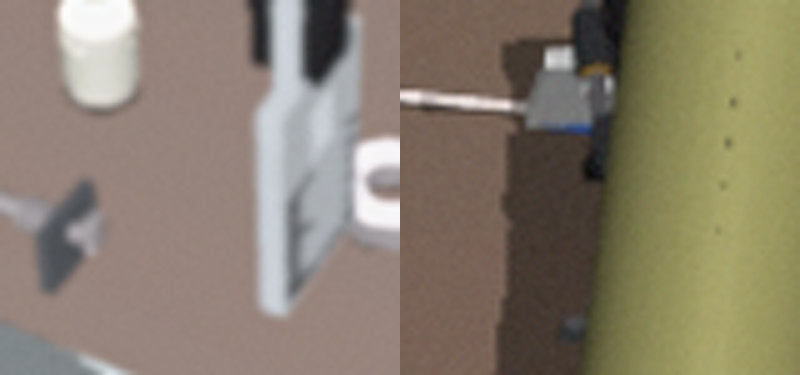

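The gauge is held with its graduated face (dark lines at crop 305,220) on the outward side, away from the hook. Next I'll measure its lateral offset in the grip.

Run:
```python
from h import *
S=np.load('scene1.npz');T=np.load('top1.npz')
fs=lambda x,y:((x+.5)/5-.5+217,(y+.5)/5-.5+215)
ft=lambda x,y:((x-400+.5)/5-.5+312,(y+.5)/5-.5+133)
th=np.radians(3.8);ex=np.array([np.cos(th),np.sin(th)]);ey=np.array([-ex[1],ex[0]])
def show(n,X): print(n,X,'rel TCP (x,y hook axes mm)',(X[:2]-[.6909,-.2047])@np.c_[ex,ey]*1000)
zb=.1908
show('back -y bottom',onz(S,*fs(261,309),zb)); show('front -y bottom',onz(S,*fs(286,316),zb))
show('front +y bottom',onz(S,*fs(353,225),zb))
show('shoulder -y back',onz(S,*fs(256,115),zb+.1)); show('shoulder -y front',onz(S,*fs(282,118),zb+.1))
show('+y shoulder top ctr',onz(T,*ft(560,57),zb+.1)); show('+y outer',onz(T,*ft(545,57),zb+.1))
# mask-based +y shoulder white rect
g=T['color'].min(2); m=((g>200)*255).astype('uint8'); mm=np.zeros_like(m); mm[140:150,335:352]=m[140:150,335:352]
for c in cv2.findContours(mm,0,2)[0]:
    x,y,w,h=cv2.boundingRect(c); print(x,y,w,h); show('rect',onz(T,x+w/2-.5,y+h/2-.5,zb+.1))
# tip blob in both images again, finer
for F,n,(x,y,w,h) in((T,'top',(343,186,16,10)),):
    mm=np.zeros_like(m); g0=np.load('top0.npz')['color'].min(2); mm[y:y+h,x:x+w]=(g0[y:y+h,x:x+w]>150)*255
    for c in cv2.findContours(mm,0,2)[0]: print('tip',cv2.boundingRect(c))
for v in (191,200,210,220):
    r=g0[v,343:362].astype(float)-100; r[r<40]=0; u=343+(r*np.arange(19)).sum()/r.sum(); print(v,u,onz(T,u,v,.164 if v>195 else .172))
```

```text
back -y bottom [ 0.6888 -0.2291  0.1908] rel TCP (x,y hook axes mm) [ -3.7588 -24.2355]
front -y bottom [ 0.6985 -0.2272  0.1908] rel TCP (x,y hook axes mm) [  6.109  -22.9788]
front +y bottom [ 0.696  -0.1741  0.1908] rel TCP (x,y hook axes mm) [ 7.1174 30.2249]
shoulder -y back [ 0.6894 -0.2306  0.2908] rel TCP (x,y hook axes mm) [ -3.2264 -25.7558]
shoulder -y front [ 0.6978 -0.2273  0.2908] rel TCP (x,y hook axes mm) [  5.3663 -22.9599]
+y shoulder top ctr [ 0.6914 -0.1752  0.2908] rel TCP (x,y hook axes mm) [ 2.4352 29.4307]
+y outer [ 0.6912 -0.1677  0.2908] rel TCP (x,y hook axes mm) [ 2.7527 36.8794]
342 145 1 1
rect [ 0.6887 -0.1712  0.2908] rel TCP (x,y hook axes mm) [ 0.0074 33.581 ]
tip (350, 191, 4, 5)
191 351.13375796178343 [ 0.6007 -0.2105  0.172 ]
200 351.37297297297295 [ 0.5778 -0.2122  0.164 ]
210 352.93184796854524 [ 0.5506 -0.2162  0.164 ]
220 352.71772805507743 [ 0.5234 -0.2155  0.164 ]
```

```bash
python3 mv.py .65 -.2126 .221 3.8
```

```text
t 8.55 p [ 0.691  -0.2047  0.3212] psi 4.17 z [-0.002   0.0001 -1.    ] q [ 0.5413  0.5    -0.4689  1.097   0.2186  1.5926  0.2002] F [-0.4236 -0.1644 -1.8931] w 0.11079101523792492 39.956836849451065
slide [-0.0082 -0.0688  0.1672] rot [-0.0006 -0.0001  0.0021]
```

Call:
apply_moves:
  motion:
    - {"slide":[-0.004,-0.03,0.04],"rot":[0,0,0.002],"claw":-1}
    - {"slide":[-0.008,-0.06,0.09],"rot":[0,0,0.002],"claw":-1}
    - {"slide":[-0.008,-0.069,0.14],"rot":[0,0,0.002],"claw":-1}
    - {"slide":[-0.008,-0.069,0.167],"rot":[0,0,0.002],"claw":-1}
    - {"slide":[-0.008,-0.069,0.167],"rot":[0,0,0.002],"claw":-1}
    - {"slide":[-0.008,-0.069,0.167],"rot":[0,0,0.002],"claw":-1}
    - {"slide":[-0.008,-0.069,0.167],"rot":[0,0,0.002],"claw":-1}

```text
time_s: 9.13
tcp_pos: [0.6514, -0.2121, 0.2239]
tcp_rot: [0.001, 0.684, 0.729, 0.001]
ft_force: [0.3, -0.3, -2.0]
grip_width: 0.112
gripper_force: 40.0
```

```bash
python3 mv.py .618 -.2147 .221 3.8
python3 - <<'E'
from h import *
from bench import optics
f=optics.grab_frame('scene'); np.savez('scene2.npz',**f)
u,v=proj(f,[.62,-.211,.16]).astype(int); u0=u-40;v0=v-32; print(u0,v0)
cv2.imwrite('pics/c5.png',cv2.resize(f['color'][v0:v0+75,u0:u0+80],(640,600),interpolation=cv2.INTER_CUBIC))
E
```

```text
t 9.13 p [ 0.6514 -0.2121  0.2239] psi 3.63 z [ 0.0023 -0.0003 -1.    ] q [ 0.6154  0.4425 -0.4702  1.3703  0.1991  1.3731  0.209 ] F [ 0.3479 -0.3076 -1.9573] w 0.1115709618503581 39.955932134762406
slide [-0.0007 -0.0558  0.0047] rot [ 0.0007  0.0001 -0.001 ]
204 235
```

View pics/c5.png

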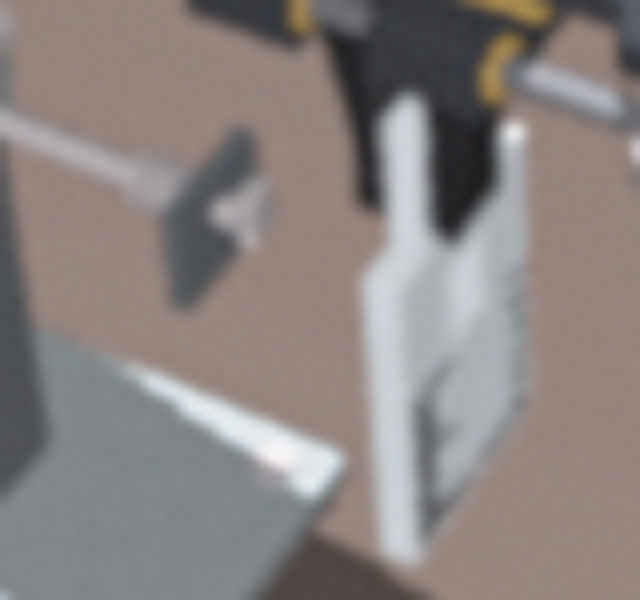

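Call:
apply_moves:
  motion:
    - {"slide":[0,-0.03,0.004],"rot":[0,0,0],"claw":-1}
    - {"slide":[-0.001,-0.05,0.004],"rot":[0,0,0],"claw":-1}
    - {"slide":[-0.001,-0.06,0.004],"rot":[0,0,0],"claw":-1}
    - {"slide":[-0.001,-0.066,0.004],"rot":[0,0,0],"claw":-1}
    - {"slide":[-0.001,-0.066,0.004],"rot":[0,0,0],"claw":-1}
    - {"slide":[-0.001,-0.066,0.004],"rot":[0,0,0],"claw":-1}

```text
time_s: 9.68
tcp_pos: [0.6117, -0.2152, 0.2208]
tcp_rot: [0.001, 0.685, 0.729, 0.0]
ft_force: [0.8, 0.3, -1.7]
grip_width: 0.112
gripper_force: 40.0
```

```bash
python3 mv.py .603 -.2157 .221 3.8 .598 -.216 .221 3.8
```

```text
t 9.68 p [ 0.6117 -0.2152  0.2208] psi 3.53 z [ 0.0018 -0.0005 -1.    ] q [ 0.6655  0.3654 -0.4747  1.4764  0.1687  1.3385  0.2406] F [ 0.776   0.2605 -1.6608] w 0.11247068577837949 39.95631370693445
slide [ 0.     -0.0146 -0.0003] rot [ 0.0006  0.0002 -0.0015]
slide [ 0.     -0.0229 -0.0003] rot [ 0.0006  0.0002 -0.0015]
```

Call:
apply_moves:
  motion:
    - {"slide":[0,-0.004,0],"rot":[0,0,-0.001],"claw":-1}
    - {"slide":[0,-0.008,0],"rot":[0,0,-0.001],"claw":-1}
    - {"slide":[0,-0.012,0],"rot":[0,0,-0.001],"claw":-1}
    - {"slide":[0,-0.014,0],"rot":[0,0,-0.001],"claw":-1}
    - {"slide":[0,-0.014,0],"rot":[0,0,-0.001],"claw":-1}

```text
time_s: 10.1
tcp_pos: [0.6022, -0.2159, 0.2199]
tcp_rot: [-0.0, 0.684, 0.729, -0.0]
ft_force: [1.0, 0.9, -2.2]
grip_width: 0.114
gripper_force: 40.0
```

Call:
apply_moves:
  motion:
    - {"slide":[0,-0.003,0],"rot":[0,0,0],"claw":-1}
    - {"slide":[0,-0.006,0],"rot":[0,0,0],"claw":-1}
    - {"slide":[0,-0.006,0],"rot":[0,0,0],"claw":-1}
    - {"slide":[0,-0.006,0],"rot":[0,0,0],"claw":-1}

```text
time_s: 10.43
tcp_pos: [0.5988, -0.2161, 0.22]
tcp_rot: [0.0, 0.684, 0.729, -0.0]
ft_force: [-0.6, -0.9, -1.9]
grip_width: 0.111
gripper_force: 40.0
```

Call:
apply_moves:
  motion:
    - {"slide":[0,-0.002,0],"rot":[0,0,0],"claw":-1}
    - {"slide":[0,-0.004,0],"rot":[0,0,0],"claw":-1}
    - {"slide":[0,-0.005,0],"rot":[0,0,0],"claw":-1}
    - {"slide":[0,-0.005,0],"rot":[0,0,0],"claw":-1}
    - {"slide":[0,-0.005,0],"rot":[0,0,0],"claw":-1}

```text
time_s: 10.85
tcp_pos: [0.5959, -0.2163, 0.2199]
tcp_rot: [0.0, 0.684, 0.729, -0.0]
ft_force: [0.2, 0.5, -1.8]
grip_width: 0.113
gripper_force: 40.0
```

Call:
apply_moves:
  motion:
    - {"slide":[0,-0.002,0],"rot":[0,0,0],"claw":-1}
    - {"slide":[0,-0.003,0],"rot":[0,0,0],"claw":-1}
    - {"slide":[0,-0.003,0],"rot":[0,0,0],"claw":-1}
    - {"slide":[0,-0.003,0],"rot":[0,0,0],"claw":-1}

```text
time_s: 11.18
tcp_pos: [0.5941, -0.2164, 0.22]
tcp_rot: [0.0, 0.684, 0.729, -0.0]
ft_force: [-0.4, 1.1, -2.8]
grip_width: 0.112
gripper_force: 40.0
```

Call:
apply_moves:
  motion:
    - {"slide":[0,-0.001,0],"rot":[0,0,0],"claw":-1}
    - {"slide":[0,-0.002,0],"rot":[0,0,0],"claw":-1}
    - {"slide":[0,-0.002,0],"rot":[0,0,0],"claw":-1}
    - {"slide":[0,-0.002,0],"rot":[0,0,0],"claw":-1}

```text
time_s: 11.52
tcp_pos: [0.5929, -0.2164, 0.2199]
tcp_rot: [0.0, 0.684, 0.729, -0.0]
ft_force: [0.0, -0.1, -1.2]
grip_width: 0.112
gripper_force: 40.0
```

Call:
apply_moves:
  motion:
    - {"slide":[0,-0.001,0],"rot":[0,0,0],"claw":-1}
    - {"slide":[0,-0.002,0],"rot":[0,0,0],"claw":-1}
    - {"slide":[0,-0.002,0],"rot":[0,0,0],"claw":-1}
    - {"slide":[0,-0.002,0],"rot":[0,0,0],"claw":-1}

```text
time_s: 11.85
tcp_pos: [0.5917, -0.2165, 0.22]
tcp_rot: [0.0, 0.684, 0.729, -0.0]
ft_force: [0.2, -0.3, -2.3]
grip_width: 0.112
gripper_force: 40.0
```

Call:
apply_moves:
  motion:
    - {"slide":[0,-0.001,0],"rot":[0,0,0],"claw":-1}
    - {"slide":[0,-0.002,0],"rot":[0,0,0],"claw":-1}
    - {"slide":[0,-0.002,0],"rot":[0,0,0],"claw":-1}
    - {"slide":[0,-0.002,0],"rot":[0,0,0],"claw":-1}

```text
time_s: 12.18
tcp_pos: [0.5905, -0.2166, 0.22]
tcp_rot: [0.0, 0.684, 0.729, -0.0]
ft_force: [-1.7, 0.1, -2.0]
grip_width: 0.113
gripper_force: 40.0
```

Call:
apply_moves:
  motion:
    - {"slide":[0,-0.001,0],"rot":[0,0,0],"claw":-1}
    - {"slide":[0,-0.002,0],"rot":[0,0,0],"claw":-1}
    - {"slide":[0,-0.002,0],"rot":[0,0,0],"claw":-1}
    - {"slide":[0,-0.002,0],"rot":[0,0,0],"claw":-1}

```text
time_s: 12.52
tcp_pos: [0.5899, -0.2166, 0.2201]
tcp_rot: [0.001, 0.684, 0.729, 0.0]
ft_force: [3.2, -0.8, -3.1]
grip_width: 0.109
gripper_force: 39.9
```

Call:
apply_moves:
  motion:
    - {"slide":[0,-0.001,0],"rot":[0,0,0],"claw":-1}
    - {"slide":[0,-0.002,0],"rot":[0,0,0],"claw":-1}
    - {"slide":[0,-0.002,0],"rot":[0,0,0],"claw":-1}
    - {"slide":[0,-0.002,0],"rot":[0,0,0],"claw":-1}

```text
time_s: 12.85
tcp_pos: [0.5885, -0.2166, 0.2201]
tcp_rot: [0.0, 0.684, 0.729, 0.0]
ft_force: [3.1, 0.3, -3.1]
grip_width: 0.112
gripper_force: 39.9
```

Run:
```python
from h import *
from bench import telemetry,optics
F=[]
for i in range(6):
    optics.grab_frame('top'); s=telemetry.state(); F.append(np.r_[s['ft_force'],s['moment'],s['tcp_pos']])
print(np.mean(F,0),np.std(F,0))
```

```text
[ 3.7155  0.0955 -2.5451 -0.0193 -0.999  -0.0662  0.5883 -0.2167  0.2201] [0.225  0.4984 0.4346 0.0135 0.0354 0.0323 0.     0.     0.    ]
```

Call:
apply_moves:
  motion:
    - {"slide":[0,-0.001,0],"rot":[0,0,0],"claw":-1}
    - {"slide":[0,-0.002,0],"rot":[0,0,0],"claw":-1}
    - {"slide":[0,-0.003,0],"rot":[0,0,0],"claw":-1}
    - {"slide":[0,-0.004,0],"rot":[0,0,0],"claw":-1}
    - {"slide":[0,-0.0045,0],"rot":[0,0,0],"claw":-1}
    - {"slide":[0,-0.0045,0],"rot":[0,0,0],"claw":-1}

```text
time_s: 13.65
tcp_pos: [0.5856, -0.2169, 0.2201]
tcp_rot: [0.0, 0.684, 0.729, 0.0]
ft_force: [3.4, -0.1, -2.5]
grip_width: 0.116
gripper_force: 39.9
```

```bash
cat > avg.py <<'E'
from h import *
from bench import telemetry,optics
F=[]
for i in range(5):
    f=optics.grab_frame('scene'); s=telemetry.state(); F.append(np.r_[s['ft_force'],s['moment'],s['tcp_pos']])
print(np.mean(F,0)); np.savez('last.npz',**f)
E
python3 avg.py
python3 - <<'E'
from h import *
f=np.load('last.npz'); u,v=proj(f,[.59,-.215,.16]).astype(int); u0=u-40;v0=v-38; print(u0,v0)
cv2.imwrite('pics/c6.png',cv2.resize(f['color'][v0:v0+75,u0:u0+80],(640,600),interpolation=cv2.INTER_CUBIC))
E
```

```text
[ 4.3012  0.3711 -2.2922  0.0427 -1.2278 -0.0454  0.5856 -0.2169  0.2201]
191 225
```

View pics/c6.png

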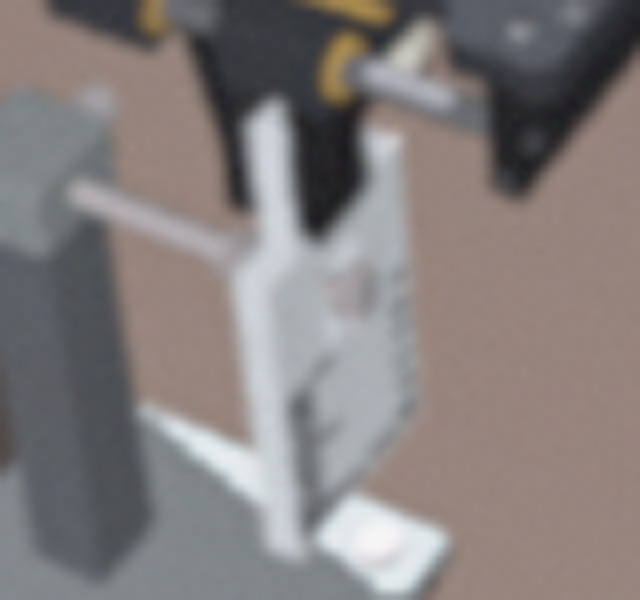

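The tip shows through the eye at (350,290). The keeper is pushed back about 4.4 mm at 4.3 N. I'll lower gradually.

Call:
apply_moves:
  motion:
    - {"slide":[0,0,0.0015],"rot":[0,0,0],"claw":-1}
    - {"slide":[0,0,0.003],"rot":[0,0,0],"claw":-1}
    - {"slide":[0,0,0.0045],"rot":[0,0,0],"claw":-1}
    - {"slide":[0,0,0.006],"rot":[0,0,0],"claw":-1}
    - {"slide":[0,0,0.0075],"rot":[0,0,0],"claw":-1}
    - {"slide":[0,0,0.0085],"rot":[0,0,0],"claw":-1}
    - {"slide":[0,0,0.0085],"rot":[0,0,0],"claw":-1}

```text
time_s: 14.48
tcp_pos: [0.5854, -0.2169, 0.2147]
tcp_rot: [-0.0, 0.684, 0.729, -0.0]
ft_force: [5.3, 0.7, -0.9]
grip_width: 0.11
gripper_force: 39.9
```

```bash
python3 avg.py
```

```text
[ 4.4076  0.232  -0.9094  0.0891 -1.2389 -0.0716  0.5854 -0.2169  0.2147]
```

Call:
apply_moves:
  motion:
    - {"slide":[0,0,0.0015],"rot":[0,0,0],"claw":-1}
    - {"slide":[0,0,0.003],"rot":[0,0,0],"claw":-1}
    - {"slide":[0,0,0.0045],"rot":[0,0,0],"claw":-1}
    - {"slide":[0,0,0.006],"rot":[0,0,0],"claw":-1}
    - {"slide":[0,0,0.0075],"rot":[0,0,0],"claw":-1}
    - {"slide":[0,0,0.0085],"rot":[0,0,0],"claw":-1}
    - {"slide":[0,0,0.0085],"rot":[0,0,0],"claw":-1}

```text
time_s: 15.32
tcp_pos: [0.5853, -0.2169, 0.2095]
tcp_rot: [-0.0, 0.684, 0.729, -0.0]
ft_force: [3.9, -0.7, -1.5]
grip_width: 0.112
gripper_force: 39.9
```

```bash
python3 avg.py
```

```text
[ 4.4073  0.2416 -1.6361  0.0677 -1.2307 -0.0888  0.5853 -0.2169  0.2095]
```

Call:
apply_moves:
  motion:
    - {"slide":[0,0,0.001],"rot":[0,0,0],"claw":-1}
    - {"slide":[0,0,0.002],"rot":[0,0,0],"claw":-1}
    - {"slide":[0,0,0.003],"rot":[0,0,0],"claw":-1}
    - {"slide":[0,0,0.003],"rot":[0,0,0],"claw":-1}

```text
time_s: 15.9
tcp_pos: [0.5856, -0.2169, 0.2082]
tcp_rot: [0.0, 0.684, 0.729, 0.0]
ft_force: [4.3, 0.6, 0.5]
grip_width: 0.112
gripper_force: 39.9
```

Call:
apply_moves:
  motion:
    - {"slide":[0,0,0.001],"rot":[0,0,0],"claw":-1}
    - {"slide":[0,0,0.0015],"rot":[0,0,0],"claw":-1}
    - {"slide":[0,0,0.0015],"rot":[0,0,0],"claw":-1}

```text
time_s: 16.15
tcp_pos: [0.5856, -0.2169, 0.208]
tcp_rot: [0.0, 0.684, 0.729, 0.0]
ft_force: [3.3, 0.7, 5.5]
grip_width: 0.114
gripper_force: 39.9
```

```bash
python3 avg.py
```

```text
[ 3.1319  1.275   5.6127  0.2366 -0.7705 -0.0508  0.5856 -0.2169  0.208 ]
```

Call:
apply_moves:
  motion:
    - {"slide":[0,0.001,0],"rot":[0,0,0],"claw":-1}
    - {"slide":[0,0.002,0],"rot":[0,0,0],"claw":-1}
    - {"slide":[0,0.003,0],"rot":[0,0,0],"claw":-1}
    - {"slide":[0,0.003,0.0005],"rot":[0,0,0],"claw":-1}
    - {"slide":[0,0.003,0.001],"rot":[0,0,0],"claw":-1}

```text
time_s: 16.82
tcp_pos: [0.5867, -0.217, 0.2078]
tcp_rot: [-0.0, 0.684, 0.729, -0.001]
ft_force: [-0.3, 1.3, 9.3]
grip_width: 0.114
gripper_force: 40.0
```

```bash
python3 avg.py; python3 mv.py
```

```text
[ 0.2856  0.8814  8.669   0.3647 -0.0721 -0.0592  0.5867 -0.2169  0.2078]
t 17.07 p [ 0.5866 -0.2169  0.2078] psi 3.66 z [-0.001  -0.0007 -1.    ] q [ 0.6946  0.3254 -0.4749  1.552   0.1532  1.3019  0.2641] F [0.2448 0.1561 8.5265] w 0.10823700626407218 39.95544511824846
```

Call:
apply_moves:
  motion:
    - {"slide":[0,0,0],"rot":[0,0,0],"claw":-0.9}
    - {"slide":[0,0,0],"rot":[0,0,0],"claw":-0.7}
    - {"slide":[0,0,0],"rot":[0,0,0],"claw":-0.5}
    - {"slide":[0,0,0],"rot":[0,0,0],"claw":-0.4}
    - {"slide":[0,0,0],"rot":[0,0,0],"claw":-0.4}
    - {"slide":[0,0,0],"rot":[0,0,0],"claw":-0.4}
  force: 5

```text
time_s: 17.57
tcp_pos: [0.5864, -0.2169, 0.2056]
tcp_rot: [-0.001, 0.684, 0.729, -0.001]
ft_force: [-1.4, 0.4, -0.5]
grip_width: 0.286
gripper_force: 0.0
```

```bash
python3 mv.py
python3 - <<'E'
from h import *
from bench import optics
f=optics.grab_frame('scene'); u,v=proj(f,[.59,-.215,.16]).astype(int); u0=u-40;v0=v-38; print(u0,v0)
cv2.imwrite('pics/c7.png',cv2.resize(f['color'][v0:v0+75,u0:u0+80],(640,600),interpolation=cv2.INTER_CUBIC))
E
```

```text
t 17.57 p [ 0.5864 -0.2169  0.2056] psi 3.67 z [-0.0021  0.0003 -1.    ] q [ 0.6945  0.3274 -0.4745  1.554   0.1533  1.2995  0.2641] F [-1.4129  0.3917 -0.4764] w 0.28580296114982884 0.0
191 225
```

View pics/c7.png

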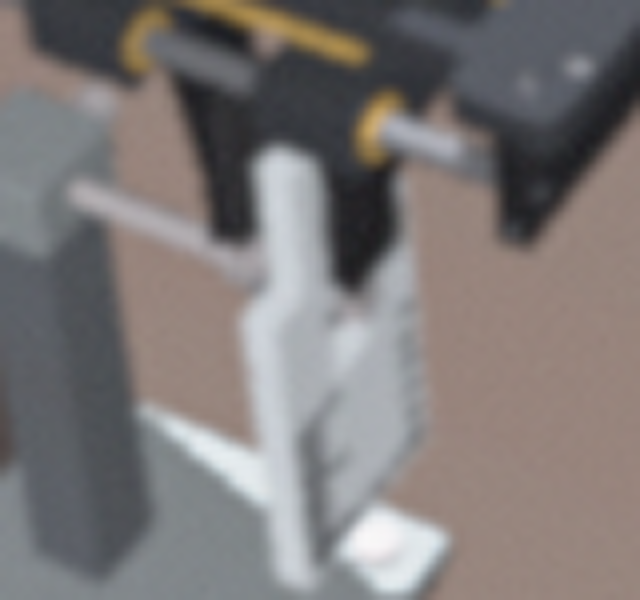

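The gauge is released and hanging upright on the bar, its body at about (300,400) with the graduated face outward. I'll retreat straight up.

Call:
apply_moves:
  motion:
    - {"slide":[0,0,-0.005],"rot":[0,0,0],"claw":-0.4}
    - {"slide":[0,0,-0.015],"rot":[0,0,0],"claw":-0.4}
    - {"slide":[0,0,-0.03],"rot":[0,0,0],"claw":-0.4}
    - {"slide":[0,0,-0.06],"rot":[0,0,0],"claw":-0.4}
    - {"slide":[0,0,-0.1],"rot":[0,0,0],"claw":-0.4}
    - {"slide":[0,0,-0.15],"rot":[0,0,0],"claw":-0.4}
    - {"slide":[0,0,-0.2],"rot":[0,0,0],"claw":-0.4}
    - {"slide":[0,0,-0.25],"rot":[0,0,0],"claw":-0.4}
    - {"slide":[0,0,-0.25],"rot":[0,0,0],"claw":-0.4}
    - {"slide":[0,0,-0.25],"rot":[0,0,0],"claw":-0.4}

```text
time_s: 18.45
tcp_pos: [0.5883, -0.2167, 0.3599]
tcp_rot: [0.003, 0.684, 0.73, 0.001]
ft_force: [-0.2, 0.6, 0.5]
grip_width: 0.298
gripper_force: 0.0
```

```bash
python3 mv.py
python3 - <<'E'
from h import *
from bench import optics
f=optics.grab_frame('scene'); u,v=proj(f,[.59,-.215,.16]).astype(int); u0=u-40;v0=v-38; print(u0,v0)
cv2.imwrite('pics/c8.png',cv2.resize(f['color'][v0:v0+75,u0:u0+80],(640,600),interpolation=cv2.INTER_CUBIC))
E
```

```text
t 18.45 p [ 0.5883 -0.2167  0.3599] psi 3.69 z [ 0.0053 -0.0021 -1.    ] q [ 0.6867  0.275  -0.4826  1.3098  0.1272  1.5812  0.2861] F [-0.1515  0.5584  0.506 ] w 0.29779494339997054 0.0
191 225
```

View pics/c8.png

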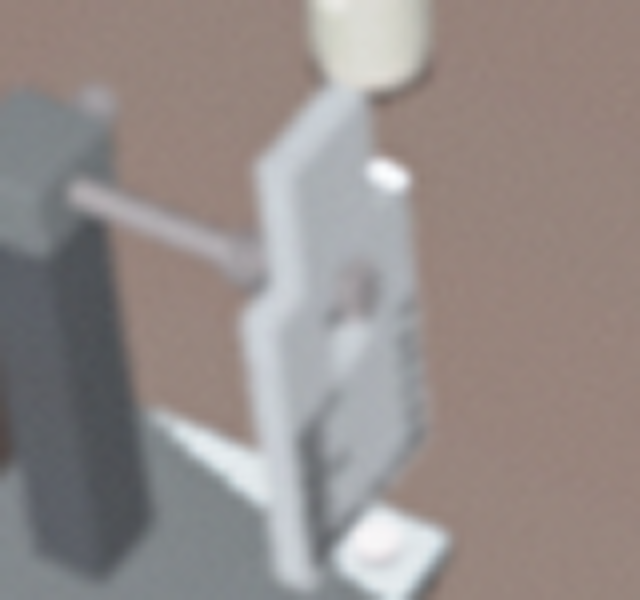

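The gauge hangs upright on the bar, seated in the eye with the tip at (355,290) in front. The graduated face is outward and the robot is clear.

```bash
python3 -c "
from bench import finish_job
print(finish_job())"
```

```text
the job is handed in; nothing more can be done
None
```

The gauge hangs by its eye on the spring hook, graduated face outward, pushed down onto the bar between keeper and tip and released; the keeper was pushed back about 4.4 mm of its 8 mm, and I handed the job in at about 18.5 s.

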